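# Hold the washed dressing flask in the inspection beam

### The arm

A 6-joint arm with a two-finger parallel gripper is mounted at the origin on the work surface. World frame = base frame: x ahead of the robot, y to its left, z up, the work surface at z = 0. Lengths are in m, angles in rad, forces in N, time in s.
With the tool pointing down it reaches from about 0.225 to 0.875 m from the base axis. Payload 3.4 kg.
Tool frame: the origin (TCP) lies at the very end of the fingers, on their centre line; the grasp point (between the pads) lies behind it (manip.grasp_offset is the z of the grasp point in the tool frame, in m); z points along the fingers, y is the line along which they close (so a half turn about z gives the same grasp; the last joint's range is limited). The gripper opens to 85 mm and grips with 20 to 120 N. Pads are 22 mm wide; open, the fingers measure 114 mm over their backs; the gripper's body (76 mm by 85 mm) begins 54 mm behind the grasp point. The pads swing forward as they close: fully open they stand 13 mm farther back than shut.
Start: joints at [1.003, 0.276, 1.505, -0, 1.361, -0.121], TCP at [0.248, 0.519, 0.231] pointing down, gripper open.
Joint ranges: [-2.89, 2.89], [-0.75, 2.08], [0.22, 2.7], [-1.18, 4.32], [0.11, 2.71], [-2.7, 2.7]. Speed limits (rad/s): [2.57, 2.57, 3.14, 3.14, 3.14, 3.14].

### API

Orientations are given as a unit quaternion [w, x, y, z].
In Python, from rig import manip gives the robot as it stands.
- The arm moves only by the shell command python3 -m pendant 'ROWS' [FORCE]. ROWS is JSON, a list of rows, each an object of numbers: "dx", "dy", "dz": the shift along the tool's x, y, z in m; "rx", "ry", "rz": the turn, a rotation vector about the tool's x, y, z in degrees; "hand": the finger opening in m, from 0 to 0.0854. In form: [{"dx": .., "dy": .., "dz": .., "rx": .., "ry": .., "rz": .., "hand": ..}, ...]. A call has 1 to 12 rows; each row shifts and turns the commanded pose from where the row before left it, along the tool's axes as they then stand; what a row does not reach is not made up. A row lasts 1/12 s, in which the tool goes at most 41.7 mm and 7.16 degrees, less where a joint would pass 70% of its speed; a pose out of reach is approached as far as the arm can. A call is refused whole if a number of a shift passes 0.0417 or a number of a turn 7.16, either way. A call with a gripper value outside its range is refused whole. The fingers move at their own pace and stop on an object; FORCE is the grip in N (left out, the last holds). Time passes only in rows, so rows that do not move let the fingers close. It gives the time, the measured TCP pose, the force, the opening and the grip force at its end, in the units of the state.
- manip.get_state(): the state, without advancing time (a new reading comes with each control period).
- manip.get_image(name): name is "scene" or "top"; returns a dict with "frame" (400x640x3 uint8, red, green, blue), "fx", "fy", "cx", "cy" (pixels), "distortion" ([k1, k2, p1, p2, k3] as OpenCV has them; the pictures are not rectified), "position" and "attitude" of the camera in the world. Camera axes: x right, y up, looking along -z (the intrinsics and any distortion apply to the point x, -y, -z); pixel columns grow to the right and rows downward; lengths in m; the calibration is good to about 2 mm. A picture is of the moment at which its call begins. There is no depth.
- manip.sign_off(): hands the job in; it is judged then, once.
The state is a dict: "clock": time; "qpos": joint angles; "qd": joint speeds; "effort": joint torques, N m; "position": TCP position; "ee_rot": TCP orientation; "contact_force": force on the tool from outside, world axes, zero at the start; "moment": the same for the moment, N m; "width": finger opening in m; "gripper_force": force on a finger pad.
Only numpy, scipy, OpenCV 4.12 (cv2) and the standard library are available. Lean on these libraries where they do the work, as an engineer would, in place of code of your own. Each camera call takes 0.05 s, during which the arm holds its last target. There are 200 camera calls.

### The job

Lift the square glass dressing flask out of the drying bin, gripping it only by its two frosted faces; the fingers must never touch its clear faces or cap. Hold it upright and still midway between the inspection lamp and its screen, touching neither, so that the beam passes squarely through the middle of both clear faces, and finish while still holding it there. Do not bump the lamp, and leave everything else where it stands.

Things in the scene. Friction and masses are not known exactly. Their poses are not given: they have to be found in the camera images.
- flask: Square blue-tinted glass flask, upright in the bin, about 150 g. Origin: centre of underside, z up. Glass 34 mm in x, 28 in y, 88 tall. CLEAR faces look along its +x and -x. FROSTED white faces look along +y and -y: plates 30 mm wide, 2.5 mm proud, 4 to 84 mm above the underside; 33 mm across both. Round orange cap 20 mm across, 88 to 102 mm up. A half turn about z changes nothing.
- window (a point): Middle of the flask: on its axis, 44 mm above its underside, level with the middles of both clear faces. Axes as the flask's.
- bin: Fixed pale plastic drying bin, open on top: 170 mm (its x) by 270 mm (its y), 45 mm high, walls and floor 5 mm. Origin: centre of its underside, on the counter. In it, in a row along its y about 80 mm apart, in any order: the flask, the muffin cup and the sauce tub.
- lamp: Fixed inspection lamp. Origin: centre of underside, z up. White base 90 mm (x) by 270 mm (y), 12 mm thick. Black lamp head 44 mm across, front at y = +58 mm, top 137 mm up. White screen 70 by 70 mm, near side at y = -73 mm, top 150 mm up. Nothing between them above the base. A yellow beam 8 mm thick runs level along its y at x = 0, 115 mm up.
- beam (a point): Point on the beam's middle line, 115 mm straight above the lamp's origin. The beam runs along this point's y axis (the lamp's y); x is level and across the beam.
- muffin_cup: Teal fluted muffin cup, loose in the bin; 68 mm across, 34 mm high. Origin under its centre. Leave alone.
- sauce_tub: Steel sauce tub, loose in the bin; 58 mm across, 30 mm high. Origin under its centre. Leave alone.
- food_jar: Stainless food jar with a grey lid, loose on the counter, 86 mm across, 123 mm high. Origin under its centre. Leave alone.
- container: Round glass container with teal clips on its lid, loose on the counter, 140 mm across the clips, 60 mm high. Origin under its centre. Leave alone.
- grinder: Push-button pepper grinder, loose on the counter, 54 mm across, 158 mm high. Origin under its centre. Leave alone.
Mind the look-alikes: they are no part of the job. There is more than one size of the flask; the one meant has the size given above.

How it is judged:
On the way:
1. the flask is lifted clear of the bin, held by both frosted faces (z of flask in the frame of bin above 0.05 m and contact force between the fingers and flask_c1 above 2 N and contact force between the fingers and flask_c2 above 2 N), for 0.2 s.
At the end, for the whole second after the job is handed in: Flask held in the air by both frosted faces, off the lamp; its middle within 8 mm of the beam sideways, 12 mm in height and 40 mm of the beam point along the beam; clear faces square to the beam within 0.15 rad, upright within 0.12 rad, still through the last second (x of window in the frame of beam between -0.008 and 0.008 m and z of window in the frame of beam between -0.012 and 0.012 m and y of window in the frame of beam between -0.04 and 0.04 m and angle between the x axis of flask and the y axis of lamp, either way round below 0.15 rad and angle between flask's own z axis and vertical below 0.12 rad and linear speed of flask below 0.02 m/s and angular speed of flask below 0.15 rad/s and contact force between the fingers and flask_c1 above 2 N and contact force between the fingers and flask_c2 above 2 N and contact force between each of flask, the arm, the fingers and lamp below 0.05 N); the arm keeps its last pose, push and grip.
It fails at once if the fingers touch the clear glass or the cap (contact force between the fingers and flask_c0 above 0.5 N or contact force between the fingers and flask_c3 above 0.5 N).
It fails at once if the flask is tipped by more than 0.6 rad (angle between flask's own z axis and vertical above 0.6 rad).
It fails at once if the lamp is bumped with more than 3 N (contact force between any of the arm, the fingers, flask and lamp above 3 N).
It fails at once if a bystander is moved by more than 25 mm or tipped (distance of any of muffin_cup, sauce_tub, food_jar, container, grinder from where it was at the start of the episode above 0.025 m or angle between any of muffin_cup, sauce_tub, food_jar, container, grinder's own z axis and vertical above 0.35 rad).
It also fails if it takes over 35 s, if anything falls off the work surface, if the arm or the gripper's body presses on something with over 40 N, if the wrist force passes 120 N, or if a joint passes its speed limit or range.

## Working session

There is one attempt and no reset: what is moved stays moved. The work goes in short steps, Python scripts to look and compute and a shell command to move; the robot and the scene stay as the last step left them, time stands still between calls to the robot, and variables do not carry over. Pictures are saved under pics/ and viewed, at most 10 in all, crops included, and the job is handed in when it is done.

```bash
mkdir -p pics; python3 - <<'E'
from rig import manip
import cv2,pickle
d={}
for n in("scene","top"):
    im=manip.get_image(n);d[n]=im
    cv2.imwrite(f"pics/{n}0.png",im["frame"][:,:,::-1])
    print(n,{k:v for k,v in im.items() if k!="frame"})
pickle.dump(d,open("im0.pkl","wb"))
print(manip.get_state(),manip.grasp_offset)
E
```

```text
scene {'fx': 377.6929072366449, 'fy': 377.6929072366449, 'cx': 320.5461018073252, 'cy': 202.98808388347052, 'distortion': array([-0.06919903,  0.        ,  0.        ,  0.        ,  0.        ]), 'position': array([ 0.85853733, -0.5895751 ,  0.58860912]), 'attitude': array([0.86743929, 0.43170618, 0.11630137, 0.21829531])}
top {'fx': 385.78480402537747, 'fy': 385.78480402537747, 'cx': 318.17852146410877, 'cy': 200.60231340687457, 'distortion': array([0.02791821, 0.        , 0.        , 0.        , 0.        ]), 'position': array([ 0.45406998, -0.00813066,  1.02827224]), 'attitude': array([ 0.71292976,  0.04083629, -0.02871556, -0.69945619])}
{'clock': 0.1, 'qpos': array([ 1.00299761e+00,  2.76536280e-01,  1.50600689e+00,  6.86470759e-06,
        1.36071294e+00, -1.21009355e-01]), 'qd': array([-0.00112752, -0.00081672, -0.00388694,  0.00225143, -0.00140228,
       -0.00083019]), 'effort': array([ 2.46463729e-03, -4.17697370e+01, -2.46407425e+01, -2.06524514e-04,
        5.76127495e-03,  8.38425564e-06]), 'position': array([0.24819206, 0.51815093, 0.2305235 ]), 'ee_rot': array([-2.83980383e-04,  2.21541843e-01,  9.75150511e-01, -7.81753265e-04]), 'contact_force': array([-0.12781854,  0.27078177,  0.42299307]), 'moment': array([ 0.02989651,  0.00095458, -0.03373392]), 'gripper_force': 0.0, 'width': 0.08566098988467312} -0.0187
```

View pics/scene0.png

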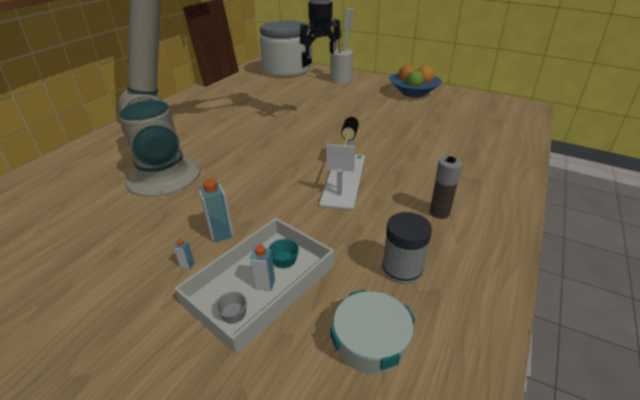

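View pics/top0.png

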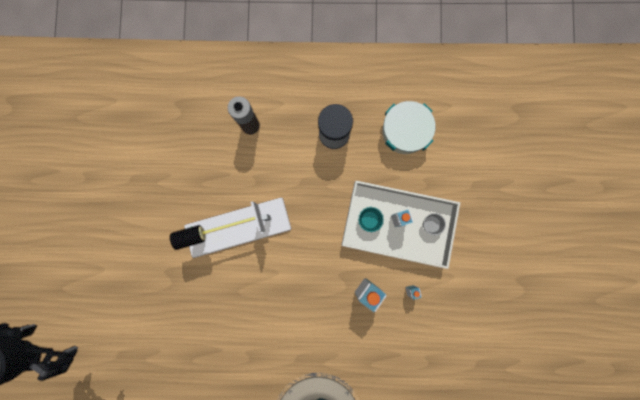

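In the top view the flask candidates are the one in the bin at (403,218), a large one on the counter at (372,297) and a small one at (414,293). I choose the bin flask: it is the one in the bin, and I'll check its size in the crop. The lamp runs from its head at (187,238) to its screen at (260,217).

```bash
cat > h.py <<'E'
import numpy as np,cv2,pickle
from scipy.spatial.transform import Rotation as R
def Rq(q): return R.from_quat(np.roll(q,-1))
def K(c): return np.array([[c["fx"],0,c["cx"]],[0,c["fy"],c["cy"]],[0,0,1.]])
def proj(c,P):
    p=Rq(c["attitude"]).inv().apply(np.atleast_2d(P)-c["position"])*[1,-1,-1]
    return cv2.projectPoints(p,np.zeros(3),np.zeros(3),K(c),c["distortion"])[0][:,0]
def onplane(c,uv,z):
    n=cv2.undistortPoints(np.array(uv,float).reshape(-1,1,2),K(c),c["distortion"])[:,0]
    d=Rq(c["attitude"]).apply(np.c_[n[:,0],-n[:,1],-np.ones(len(n))])
    return c["position"]+d*((z-c["position"][2])/d[:,2])[:,None]
def place(pts,x,y,yaw,z=0): return R.from_euler("z",yaw).apply(np.array(pts,float))+[x,y,z]
def crop(im,x0,y0,w,h,s): return cv2.resize(im["frame"][y0:y0+h,x0:x0+w,::-1],None,fx=s,fy=s,interpolation=cv2.INTER_CUBIC)
E
python3 - <<'E'
from h import *
d=pickle.load(open("im0.pkl","rb"));t,s=d["top"],d["scene"]
a=crop(t,385,200,40,30,10); b=crop(s,240,235,40,60,10); c=crop(t,165,195,130,65,3); 
M=np.zeros((600,800,3),np.uint8); M[:300,:400]=a; M[:600,400:]=b; M[320:515,:390]=c
cv2.imwrite("pics/m1.png",M)
print("bin rim",onplane(t,[(355,184),(460,203),(448,267),(343,247)],.045).round(3))
print("base",onplane(t,[(283,199),(291,232),(193,257)],.012).round(3))
for uv,z in(((405.5,217),.107),):print("cap",onplane(t,[uv],z))
print("big",onplane(t,[(374,298)],.15))
E
```

```text
bin rim [[ 0.596 -0.084  0.045]
 [ 0.551 -0.35   0.045]
 [ 0.39  -0.318  0.045]
 [ 0.434 -0.055  0.045]]
base [[0.557 0.104 0.012]
 [0.47  0.08  0.012]
 [0.4   0.335 0.012]]
cap [[ 0.50949539 -0.19981289  0.107     ]]
big [[ 0.32546563 -0.12054953  0.15      ]]
```

View pics/m1.png

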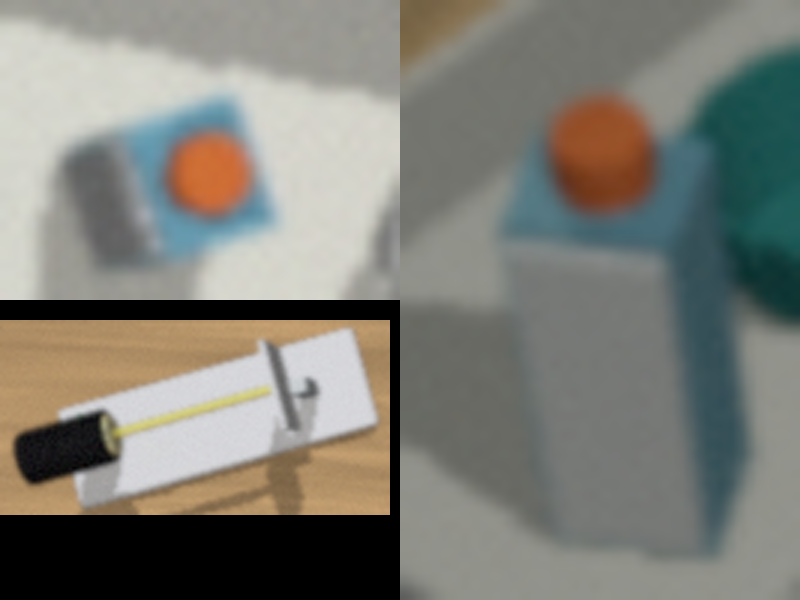

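The crop shows a flask with the frosted face at the left in the top view (about px (395,219)) and towards the camera in the scene view. The clear faces look about ±x. Next I fit the poses with both cameras.

```bash
python3 - <<'E'
from h import *
from scipy.optimize import least_squares as LS
d=pickle.load(open("im0.pkl","rb"));t,s=d["top"],d["scene"]
def px(a,x0,y0,k): return (np.array(a,float)+.5)/k-.5+[x0,y0]
def fit(obs,z,x0,name):
    f=lambda p:np.concatenate([(proj(c,place(P,*p,z))-uv).ravel() for c,P,uv in obs])
    best=LS(f,x0,loss="soft_l1"); x,y,w=best.x
    print(name,best.x.round(4),"deg",np.degrees(w).round(1)); print(f(best.x).reshape(-1,2).round(1).tolist()); return best.x
T=px([(235,95),(278,222),(210,173)],385,200,10)
PT=[[.017,-.014,.088],[-.017,-.014,.088],[0,0,.102]]
# frosted plate +y top edge corners unseen here; bottom-left of the plate
T2=px([(118,133),(162,258)],385,200,10);PT2=[[.015,.0165,.084],[-.015,.0165,.084]]
S=px([(110,247),(265,257),(155,545),(300,552),(310,145),(345,455)],240,235,10)
PS=[[-.015,-.0165,.084],[.015,-.0165,.084],[-.015,-.0165,.004],[.015,-.0165,.004],[.017,.014,.088],[.017,.014,0]]
fit([(t,PT,T),(t,PT2,T2),(s,PS,S)],.005,[.51,-.2,-.2],"flask")
L=px([(350,8),(377,104),(82,186),(60,90)],165,195,3)
PL=[[.045,-.135,.012],[-.045,-.135,.012],[-.045,.135,.012],[.045,.135,.012]]
B=px([(270,69),(118,112)],165,195,3);PB=[[0,-.073,.115],[0,.058,.115]]
SL=[(365,155),(353,206),(321,200)];PSL=[[.045,.135,.012],[.045,-.135,.012],[-.045,-.135,.012]]
o=[(t,PL,L),(t,PB,B)]
fit(o,0,[.45,.22,.26],"lamp top"); fit(o+[(s,PSL[1:],SL[1:])],0,[.45,.22,.26],"lamp both")
E
```

```text
flask [ 0.5101 -0.2015  0.3526] deg 20.2
[[-0.1, -0.5], [0.6, 0.1], [0.6, -0.1], [-0.3, 0.7], [-0.4, -0.1], [-0.6, 0.4], [-0.4, 1.0], [0.1, -0.8], [0.3, 0.1], [0.1, -0.7], [0.7, -0.3]]
lamp top [0.4806 0.2229 0.2922] deg 16.7
[[0.6, -0.5], [0.5, 0.2], [-0.8, 0.9], [-1.5, -0.3], [2.3, -0.4], [-0.6, 0.2]]
lamp both [0.4808 0.2238 0.2936] deg 16.8
[[0.3, -0.7], [0.2, 0.1], [-1.1, 0.9], [-1.8, -0.3], [1.9, -0.5], [-1.0, 0.2], [0.3, 0.2], [-2.7, 2.2]]
```

The residuals are under 1 px with the given size, so it is the right flask. Flask: (0.510, -0.2015), yaw 20.2°. Lamp: (0.4806, 0.223), yaw 16.7°. I grasp with tool yaw -69.8°, so the shift in the present tool axes is dx -0.547, dy -0.536. After that the turn is rz +134.2°.

```bash
python3 -m pendant '[{"dx":-0.0228,"dy":-0.0223,"dz":-0.003,"hand":0.055},{"dx":-0.0228,"dy":-0.0223,"dz":-0.003},{"dx":-0.0228,"dy":-0.0223,"dz":-0.003},{"dx":-0.0228,"dy":-0.0223,"dz":-0.003},{"dx":-0.0228,"dy":-0.0223,"dz":-0.003},{"dx":-0.0228,"dy":-0.0223,"dz":-0.003},{"dx":-0.0228,"dy":-0.0223,"dz":-0.003},{"dx":-0.0228,"dy":-0.0223,"dz":-0.003},{"dx":-0.0228,"dy":-0.0223,"dz":-0.003},{"dx":-0.0228,"dy":-0.0223,"dz":-0.003},{"dx":-0.0228,"dy":-0.0223},{"dx":-0.0228,"dy":-0.0223}]' 30
python3 -m pendant '[{"dx":-0.0228,"dy":-0.0223},{"dx":-0.0228,"dy":-0.0223},{"dx":-0.0228,"dy":-0.0223},{"dx":-0.0228,"dy":-0.0223},{"dx":-0.0228,"dy":-0.0223},{"dx":-0.0228,"dy":-0.0223},{"dx":-0.0228,"dy":-0.0223},{"dx":-0.0228,"dy":-0.0223},{"dx":-0.0228,"dy":-0.0223},{"dx":-0.0228,"dy":-0.0223},{"dx":-0.0228,"dy":-0.0223},{"dx":-0.0228,"dy":-0.0223}]'
python3 -m pendant '[{"rz":7},{"rz":7},{"rz":7},{"rz":7},{"rz":7},{"rz":7},{"rz":7},{"rz":7},{"rz":7},{"rz":7},{"rz":7},{"rz":7}]'
python3 -m pendant '[{"rz":7},{"rz":7},{"rz":7},{"rz":7},{"rz":7},{"rz":7},{"rz":7},{"rz":1.2},{},{}]'
cat > rep.py <<'E'
from h import *
from rig import manip
import sys
s=manip.get_state(); q=Rq(s["ee_rot"]); y=q.apply([0,1,0])
print(s["clock"],s["position"].round(4),"yaw",np.degrees(np.arctan2(y[1],y[0])).round(2),"z",q.apply([0,0,1]).round(3),"w",s["width"],s["gripper_force"])
tx,ty,tz,yaw=map(float,sys.argv[1:5])
print("tool delta",q.inv().apply(np.array([tx,ty,tz])-s["position"]).round(4))
E
python3 rep.py 0.5101 -0.2015 0.052 0
```

```text
0.1 [0.2482 0.5182 0.2305] yaw 64.4 z [-0.001 -0.001 -1.   ] w 0.08566098988467312 0.0
tool delta [-0.5472 -0.5356  0.1793]invalid input
invalid input
invalid input
invalid input
```

```bash
python3 -m pendant '[{"dx":-0.0228,"dy":-0.0223,"dz":-0.003,"rx":0,"ry":0,"rz":0,"hand":0.055}]' 30; python3 -m pendant '[{"dx":-0.0228,"dy":-0.0223,"dz":-0.003}]'; python3 -m pendant --help
```

```text
clock: 0.18
position: [0.2583, 0.492, 0.2329]
ee_rot: [-0.001, 0.22, 0.976, 0.001]
contact_force: [1.7, -0.1, -0.4]
width: 0.0755
gripper_force: 0.0invalid input
invalid input: not JSON, or not a number
```

```bash
python3 -m pendant '[{"dx":-0.0228,"dy":-0.0223,"dz":-0.003,"rx":0,"ry":0,"rz":0,"hand":0.055},{"dx":-0.0228,"dy":-0.0223,"dz":-0.003,"rx":0,"ry":0,"rz":0,"hand":0.055},{"dx":-0.0228,"dy":-0.0223,"dz":-0.003,"rx":0,"ry":0,"rz":0,"hand":0.055},{"dx":-0.0228,"dy":-0.0223,"dz":-0.003,"rx":0,"ry":0,"rz":0,"hand":0.055},{"dx":-0.0228,"dy":-0.0223,"dz":-0.003,"rx":0,"ry":0,"rz":0,"hand":0.055},{"dx":-0.0228,"dy":-0.0223,"dz":-0.003,"rx":0,"ry":0,"rz":0,"hand":0.055},{"dx":-0.0228,"dy":-0.0223,"dz":-0.003,"rx":0,"ry":0,"rz":0,"hand":0.055},{"dx":-0.0228,"dy":-0.0223,"dz":-0.003,"rx":0,"ry":0,"rz":0,"hand":0.055},{"dx":-0.0228,"dy":-0.0223,"dz":-0.003,"rx":0,"ry":0,"rz":0,"hand":0.055},{"dx":-0.0228,"dy":-0.0223,"dz":0,"rx":0,"ry":0,"rz":0,"hand":0.055},{"dx":-0.0228,"dy":-0.0223,"dz":0,"rx":0,"ry":0,"rz":0,"hand":0.055},{"dx":-0.0228,"dy":-0.0223,"dz":0,"rx":0,"ry":0,"rz":0,"hand":0.055}]'
python3 -m pendant '[{"dx":-0.0228,"dy":-0.0223,"dz":0,"rx":0,"ry":0,"rz":0,"hand":0.055},{"dx":-0.0228,"dy":-0.0223,"dz":0,"rx":0,"ry":0,"rz":0,"hand":0.055},{"dx":-0.0228,"dy":-0.0223,"dz":0,"rx":0,"ry":0,"rz":0,"hand":0.055},{"dx":-0.0228,"dy":-0.0223,"dz":0,"rx":0,"ry":0,"rz":0,"hand":0.055},{"dx":-0.0228,"dy":-0.0223,"dz":0,"rx":0,"ry":0,"rz":0,"hand":0.055},{"dx":-0.0228,"dy":-0.0223,"dz":0,"rx":0,"ry":0,"rz":0,"hand":0.055},{"dx":-0.0228,"dy":-0.0223,"dz":0,"rx":0,"ry":0,"rz":0,"hand":0.055},{"dx":-0.0228,"dy":-0.0223,"dz":0,"rx":0,"ry":0,"rz":0,"hand":0.055},{"dx":-0.0228,"dy":-0.0223,"dz":0,"rx":0,"ry":0,"rz":0,"hand":0.055},{"dx":-0.0228,"dy":-0.0223,"dz":0,"rx":0,"ry":0,"rz":0,"hand":0.055},{"dx":-0.0228,"dy":-0.0223,"dz":0,"rx":0,"ry":0,"rz":0,"hand":0.055}]'
python3 -m pendant '[{"dx":0,"dy":0,"dz":0,"rx":0,"ry":0,"rz":7,"hand":0.055},{"dx":0,"dy":0,"dz":0,"rx":0,"ry":0,"rz":7,"hand":0.055},{"dx":0,"dy":0,"dz":0,"rx":0,"ry":0,"rz":7,"hand":0.055},{"dx":0,"dy":0,"dz":0,"rx":0,"ry":0,"rz":7,"hand":0.055},{"dx":0,"dy":0,"dz":0,"rx":0,"ry":0,"rz":7,"hand":0.055},{"dx":0,"dy":0,"dz":0,"rx":0,"ry":0,"rz":7,"hand":0.055},{"dx":0,"dy":0,"dz":0,"rx":0,"ry":0,"rz":7,"hand":0.055},{"dx":0,"dy":0,"dz":0,"rx":0,"ry":0,"rz":7,"hand":0.055},{"dx":0,"dy":0,"dz":0,"rx":0,"ry":0,"rz":7,"hand":0.055},{"dx":0,"dy":0,"dz":0,"rx":0,"ry":0,"rz":7,"hand":0.055}]'
python3 -m pendant '[{"dx":0,"dy":0,"dz":0,"rx":0,"ry":0,"rz":7,"hand":0.055},{"dx":0,"dy":0,"dz":0,"rx":0,"ry":0,"rz":7,"hand":0.055},{"dx":0,"dy":0,"dz":0,"rx":0,"ry":0,"rz":7,"hand":0.055},{"dx":0,"dy":0,"dz":0,"rx":0,"ry":0,"rz":7,"hand":0.055},{"dx":0,"dy":0,"dz":0,"rx":0,"ry":0,"rz":7,"hand":0.055},{"dx":0,"dy":0,"dz":0,"rx":0,"ry":0,"rz":7,"hand":0.055},{"dx":0,"dy":0,"dz":0,"rx":0,"ry":0,"rz":7,"hand":0.055},{"dx":0,"dy":0,"dz":0,"rx":0,"ry":0,"rz":7,"hand":0.055},{"dx":0,"dy":0,"dz":0,"rx":0,"ry":0,"rz":7,"hand":0.055},{"dx":0,"dy":0,"dz":0,"rx":0,"ry":0,"rz":1.2,"hand":0.055},{"dx":0,"dy":0,"dz":0,"rx":0,"ry":0,"rz":0,"hand":0.055}]'
python3 rep.py 0.5101 -0.2015 0.052 0
```

```text
clock: 1.18
position: [0.3905, 0.1275, 0.2612]
ee_rot: [-0.0, 0.221, 0.975, 0.0]
contact_force: [0.4, 0.4, 0.8]
width: 0.0552
gripper_force: 0.0
clock: 2.1
position: [0.5107, -0.202, 0.2608]
ee_rot: [-0.0, 0.222, 0.975, 0.0]
contact_force: [-0.3, -0.1, -0.3]
width: 0.055
gripper_force: 0.0
clock: 2.93
position: [0.5104, -0.2004, 0.2608]
ee_rot: [-0.001, 0.743, 0.669, -0.0]
contact_force: [0.2, 0.6, -0.3]
width: 0.0549
gripper_force: 0.0
clock: 3.85
position: [0.5105, -0.2004, 0.2609]
ee_rot: [-0.0, 0.984, 0.176, -0.0]
contact_force: [0.3, -0.1, 0.1]
width: 0.0549
gripper_force: 0.0
3.85 [ 0.5105 -0.2004  0.2609] yaw -69.69 z [-0.001  0.    -1.   ] w 0.054892744243196755 0.0
tool delta [-0.0007  0.001   0.2089]
```

```bash
python3 -m pendant '[{"dx":0,"dy":0.001,"dz":0.022,"rx":0,"ry":0,"rz":0,"hand":0.055},{"dx":0,"dy":0,"dz":0.022,"rx":0,"ry":0,"rz":0,"hand":0.055},{"dx":0,"dy":0,"dz":0.022,"rx":0,"ry":0,"rz":0,"hand":0.055},{"dx":0,"dy":0,"dz":0.022,"rx":0,"ry":0,"rz":0,"hand":0.055},{"dx":0,"dy":0,"dz":0.022,"rx":0,"ry":0,"rz":0,"hand":0.055},{"dx":0,"dy":0,"dz":0.022,"rx":0,"ry":0,"rz":0,"hand":0.055},{"dx":0,"dy":0,"dz":0,"rx":0,"ry":0,"rz":0,"hand":0.055},{"dx":0,"dy":0,"dz":0,"rx":0,"ry":0,"rz":0,"hand":0.055}]'
python3 rep.py 0.5101 -0.2015 0.052 0
python3 - <<'E'
from h import *
from rig import manip
s=manip.get_image("scene");t=manip.get_image("top")
M=np.zeros((600,800,3),np.uint8); M[:,:]=0
M[:600,:480]=crop(s,225,190,80,100,6); M[:320,480:]=crop(t,380,190,40,40,8)
cv2.imwrite("pics/m2.png",M)
E
```

```text
clock: 4.52
position: [0.5103, -0.201, 0.1284]
ee_rot: [-0.001, 0.984, 0.176, -0.001]
contact_force: [0.3, -0.6, 0.3]
width: 0.0549
gripper_force: 0.0
4.5167 [ 0.5103 -0.201   0.1284] yaw -69.71 z [-0.003  0.002 -1.   ] w 0.05490143582578928 0.0
tool delta [-0.0002  0.0005  0.0764]
```

View pics/m2.png

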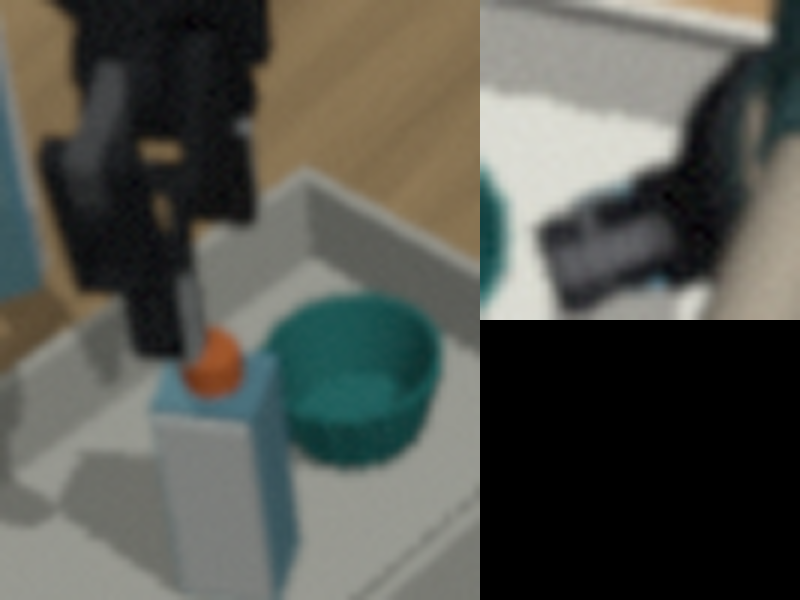

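The scene crop shows the near finger's tip at about crop (165,350), i.e. px (252,248). The far finger is behind it and the cap is at about px (260,250). I check this against projected fingertip positions.

```bash
python3 - <<'E'
from h import *
d=pickle.load(open("im0.pkl","rb"));s=d["scene"]
for k in(-.0275,.0275,-.04,.04):
  for xx in(-.011,.011):
    p=proj(s,place([[xx,k,0]],.5103,-.201,np.radians(20.3),.1284))[0]
    print(k,xx,((p-[225,190])*6).round(),)
print(((proj(s,place([[0,0,.102]],.5103,-.201,0,.005))-[225,190])*6).round())
E
```

```text
-0.0275 -0.011 [137. 350.]
-0.0275 0.011 [209. 357.]
0.0275 -0.011 [189. 229.]
0.0275 0.011 [257. 235.]
-0.04 -0.011 [124. 380.]
-0.04 0.011 [197. 387.]
0.04 -0.011 [199. 203.]
0.04 0.011 [267. 209.]
[[206. 343.]]
```

```bash
python3 -m pendant '[{"dx":0.0015,"dy":0.0005,"dz":0.01,"rx":0,"ry":0,"rz":0,"hand":0.055},{"dx":0,"dy":0,"dz":0.011,"rx":0,"ry":0,"rz":0,"hand":0.055},{"dx":0,"dy":0,"dz":0.011,"rx":0,"ry":0,"rz":0,"hand":0.055},{"dx":0,"dy":0,"dz":0.011,"rx":0,"ry":0,"rz":0,"hand":0.055},{"dx":0,"dy":0,"dz":0.011,"rx":0,"ry":0,"rz":0,"hand":0.055},{"dx":0,"dy":0,"dz":0.011,"rx":0,"ry":0,"rz":0,"hand":0.055},{"dx":0,"dy":0,"dz":0.011,"rx":0,"ry":0,"rz":0,"hand":0.055},{"dx":0,"dy":0,"dz":0,"rx":0,"ry":0,"rz":0,"hand":0.055},{"dx":0,"dy":0,"dz":0,"rx":0,"ry":0,"rz":0,"hand":0.055}]'
python3 rep.py 0.5101 -0.2015 0.052 0
python3 - <<'E'
from h import *
from rig import manip
s=manip.get_image("scene");t=manip.get_image("top")
M=np.zeros((600,800,3),np.uint8)
M[:600,:480]=crop(s,225,200,80,100,6); M[:320,480:]=crop(t,380,190,40,40,8)
cv2.imwrite("pics/m3.png",M)
E
```

```text
clock: 5.37
position: [0.5129, -0.2015, 0.0534]
ee_rot: [0.0, 0.984, 0.176, 0.0]
contact_force: [0.7, -0.2, 0.1]
width: 0.0546
gripper_force: 0.0
5.3667 [ 0.5129 -0.2015  0.0534] yaw -69.78 z [ 0.  0. -1.] w 0.05456827825200043 0.0
tool delta [-0.0026 -0.0009  0.0014]
```

View pics/m3.png

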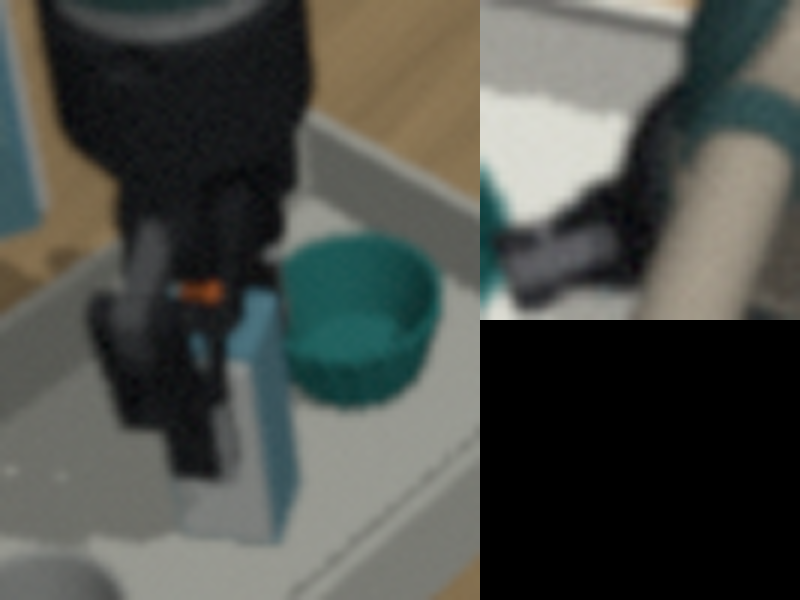

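The near finger (crop x 168 to 235) will land at about 179 to 246 when closed, and the plate at that height runs from about 170 to 260, so it is well centred. I close the gripper and lift.

```bash
python3 -m pendant '[{"dx":0,"dy":0,"dz":0,"rx":0,"ry":0,"rz":0,"hand":0.04},{"dx":0,"dy":0,"dz":0,"rx":0,"ry":0,"rz":0,"hand":0.036},{"dx":0,"dy":0,"dz":0,"rx":0,"ry":0,"rz":0,"hand":0.032},{"dx":0,"dy":0,"dz":0,"rx":0,"ry":0,"rz":0,"hand":0.028},{"dx":0,"dy":0,"dz":0,"rx":0,"ry":0,"rz":0,"hand":0.02},{"dx":0,"dy":0,"dz":0,"rx":0,"ry":0,"rz":0,"hand":0.02},{"dx":0,"dy":0,"dz":0,"rx":0,"ry":0,"rz":0,"hand":0.02},{"dx":0,"dy":0,"dz":0,"rx":0,"ry":0,"rz":0,"hand":0.02}]' 35
```

```text
clock: 6.13
position: [0.513, -0.2012, 0.0541]
ee_rot: [0.0, 0.985, 0.175, 0.001]
contact_force: [-1.3, 1.6, 4.8]
width: 0.0331
gripper_force: 34.3
```

```bash
python3 -m pendant '[{"dx":0,"dy":0,"dz":-0.004,"rx":0,"ry":0,"rz":0,"hand":0.02},{"dx":0,"dy":0,"dz":-0.008,"rx":0,"ry":0,"rz":0,"hand":0.02},{"dx":0,"dy":0,"dz":-0.012,"rx":0,"ry":0,"rz":0,"hand":0.02},{"dx":0,"dy":0,"dz":-0.02,"rx":0,"ry":0,"rz":0,"hand":0.02},{"dx":0,"dy":0,"dz":-0.025,"rx":0,"ry":0,"rz":0,"hand":0.02},{"dx":0,"dy":0,"dz":-0.025,"rx":0,"ry":0,"rz":0,"hand":0.02},{"dx":0,"dy":0,"dz":-0.025,"rx":0,"ry":0,"rz":0,"hand":0.02},{"dx":0,"dy":0,"dz":-0.025,"rx":0,"ry":0,"rz":0,"hand":0.02},{"dx":0,"dy":0,"dz":-0.025,"rx":0,"ry":0,"rz":0,"hand":0.02},{"dx":0,"dy":0,"dz":-0.02,"rx":0,"ry":0,"rz":0,"hand":0.02},{"dx":0,"dy":0,"dz":-0.01,"rx":0,"ry":0,"rz":0,"hand":0.02},{"dx":0,"dy":0,"dz":0,"rx":0,"ry":0,"rz":0,"hand":0.02}]'
python3 rep.py 0.4807 0.2233 0.2529 0
```

```text
clock: 7.13
position: [0.5138, -0.2021, 0.2549]
ee_rot: [0.002, 0.984, 0.175, 0.002]
contact_force: [-0.1, -1.1, -1.5]
width: 0.0332
gripper_force: 35.1
7.1333 [ 0.5138 -0.2021  0.2549] yaw -69.8 z [ 0.005 -0.003 -1.   ] w 0.033182900149799584 35.05975306034088
tool delta [ 0.1159 -0.4107  0.0007]
```

```bash
python3 -m pendant '[{"dx":0,"dy":0,"dz":0,"rx":0,"ry":0,"rz":-4,"hand":0.02},{"dx":0,"dy":0,"dz":0,"rx":0,"ry":0,"rz":-7,"hand":0.02},{"dx":0,"dy":0,"dz":0,"rx":0,"ry":0,"rz":-7,"hand":0.02},{"dx":0,"dy":0,"dz":0,"rx":0,"ry":0,"rz":-7,"hand":0.02},{"dx":0,"dy":0,"dz":0,"rx":0,"ry":0,"rz":-7,"hand":0.02},{"dx":0,"dy":0,"dz":0,"rx":0,"ry":0,"rz":-7,"hand":0.02},{"dx":0,"dy":0,"dz":0,"rx":0,"ry":0,"rz":-7,"hand":0.02},{"dx":0,"dy":0,"dz":0,"rx":0,"ry":0,"rz":-7,"hand":0.02},{"dx":0,"dy":0,"dz":0,"rx":0,"ry":0,"rz":-7,"hand":0.02},{"dx":0,"dy":0,"dz":0,"rx":0,"ry":0,"rz":-7,"hand":0.02},{"dx":0,"dy":0,"dz":0,"rx":0,"ry":0,"rz":-7,"hand":0.02},{"dx":0,"dy":0,"dz":0,"rx":0,"ry":0,"rz":-7,"hand":0.02}]'
python3 -m pendant '[{"dx":0,"dy":0,"dz":0,"rx":0,"ry":0,"rz":-4,"hand":0.02},{"dx":0,"dy":0,"dz":0,"rx":0,"ry":0,"rz":-1.5,"hand":0.02},{"dx":0,"dy":0,"dz":0,"rx":0,"ry":0,"rz":0,"hand":0.02},{"dx":0,"dy":0,"dz":0,"rx":0,"ry":0,"rz":0,"hand":0.02}]'
python3 rep.py 0.4807 0.2233 0.2529 0
```

```text
clock: 8.13
position: [0.5116, -0.201, 0.2502]
ee_rot: [-0.002, 0.632, 0.775, -0.0]
contact_force: [-0.1, -0.6, -1.8]
width: 0.0326
gripper_force: 35.1
clock: 8.47
position: [0.5119, -0.2011, 0.2507]
ee_rot: [-0.001, 0.597, 0.802, -0.0]
contact_force: [-0.2, 0.3, -2.1]
width: 0.033
gripper_force: 35.1
8.4667 [ 0.5119 -0.2011  0.2507] yaw 16.65 z [-0.003  0.001 -1.   ] w 0.032959828371369806 35.091524720191956
tool delta [ 0.4156  0.0917 -0.0015]
```

```bash
python3 -m pendant '[{"dx":0.012,"dy":0.0025,"dz":0,"rx":0,"ry":0,"rz":0,"hand":0.02},{"dx":0.024,"dy":0.0053,"dz":0,"rx":0,"ry":0,"rz":0,"hand":0.02},{"dx":0.024,"dy":0.0053,"dz":0,"rx":0,"ry":0,"rz":0,"hand":0.02},{"dx":0.024,"dy":0.0053,"dz":0,"rx":0,"ry":0,"rz":0,"hand":0.02},{"dx":0.024,"dy":0.0053,"dz":0,"rx":0,"ry":0,"rz":0,"hand":0.02},{"dx":0.024,"dy":0.0053,"dz":0,"rx":0,"ry":0,"rz":0,"hand":0.02},{"dx":0.024,"dy":0.0053,"dz":0,"rx":0,"ry":0,"rz":0,"hand":0.02},{"dx":0.024,"dy":0.0053,"dz":0,"rx":0,"ry":0,"rz":0,"hand":0.02},{"dx":0.024,"dy":0.0053,"dz":0,"rx":0,"ry":0,"rz":0,"hand":0.02},{"dx":0.024,"dy":0.0053,"dz":0,"rx":0,"ry":0,"rz":0,"hand":0.02},{"dx":0.024,"dy":0.0053,"dz":0,"rx":0,"ry":0,"rz":0,"hand":0.02},{"dx":0.024,"dy":0.0053,"dz":0,"rx":0,"ry":0,"rz":0,"hand":0.02}]'
python3 -m pendant '[{"dx":0.024,"dy":0.0053,"dz":0,"rx":0,"ry":0,"rz":0,"hand":0.02},{"dx":0.024,"dy":0.0053,"dz":0,"rx":0,"ry":0,"rz":0,"hand":0.02},{"dx":0.024,"dy":0.0053,"dz":0,"rx":0,"ry":0,"rz":0,"hand":0.02},{"dx":0.024,"dy":0.0053,"dz":0,"rx":0,"ry":0,"rz":0,"hand":0.02},{"dx":0.024,"dy":0.0053,"dz":0,"rx":0,"ry":0,"rz":0,"hand":0.02},{"dx":0.014,"dy":0.0032,"dz":0,"rx":0,"ry":0,"rz":0,"hand":0.02},{"dx":0.006,"dy":0.0015,"dz":0,"rx":0,"ry":0,"rz":0,"hand":0.02},{"dx":0,"dy":0,"dz":0,"rx":0,"ry":0,"rz":0,"hand":0.02},{"dx":0,"dy":0,"dz":0,"rx":0,"ry":0,"rz":0,"hand":0.02}]'
python3 rep.py 0.4807 0.2233 0.120 0
python3 - <<'E'
from h import *
from rig import manip
s=manip.get_image("scene");t=manip.get_image("top")
M=np.zeros((600,800,3),np.uint8)
M[:600,:480]=crop(s,310,100,80,100,6); M[:260,480:]=crop(t,165,195,80,65,4)
cv2.imwrite("pics/m4.png",M)
E
```

```text
clock: 9.47
position: [0.4904, 0.0824, 0.2521]
ee_rot: [-0.0, 0.597, 0.802, 0.0]
contact_force: [0.6, -0.3, -2.0]
width: 0.0325
gripper_force: 35.0
clock: 10.22
position: [0.4807, 0.2232, 0.2521]
ee_rot: [0.0, 0.597, 0.802, -0.001]
contact_force: [0.4, -0.1, -1.5]
width: 0.0325
gripper_force: 35.0
10.2167 [0.4807 0.2232 0.2521] yaw 16.73 z [-0.    -0.001 -1.   ] w 0.03254065729500158 35.00412583351135
tool delta [1.000e-04 1.000e-04 1.321e-01]
```

View pics/m4.png

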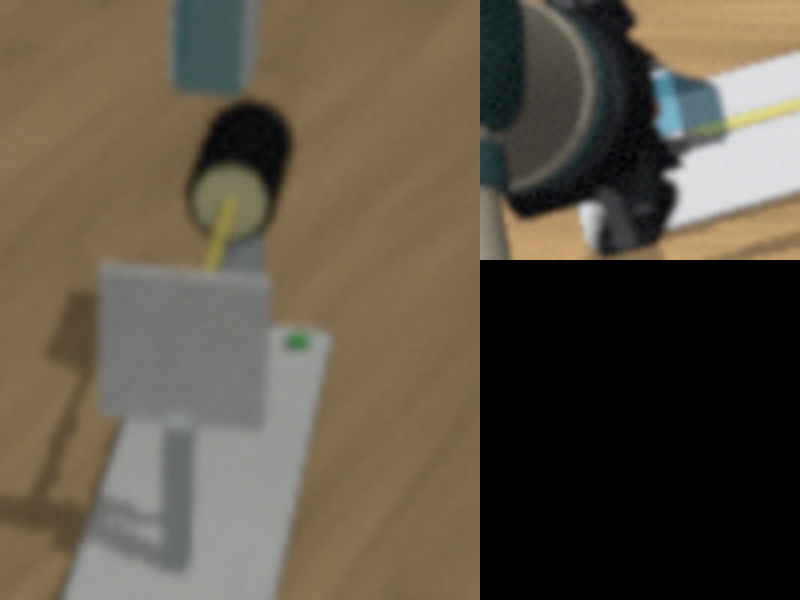

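The flask hangs upright above the beam (scene crop: bottom edge at x 170 to 242, y 92; lens centre at (230,200); screen corners at (100,262), (270,278), (265,428), (100,412)). I compare these with the predictions.

```bash
python3 - <<'E'
from h import *
d=pickle.load(open("im0.pkl","rb"));s=d["scene"];t=d["top"]
for p in((.4807,.2233),(.4767,.2221)):
  f=lambda P:((proj(s,place(P,*p,np.radians(16.7)))-[310,100]+.5)*6-.5).round().tolist()
  print("lamp",f([[0,.058,.115],[-.035,-.073,.15],[.035,-.073,.15],[.035,-.073,.08],[-.035,-.073,.08]]))
# flask at yaw 106.7: near clear face (its -x side), bottom corners, frosted
b=place([[-.017,.014,0],[-.017,-.014,0],[-.015,-.0165,.004]],.4807,.2232,np.radians(106.7),.2031)
print("flask",((proj(s,b)-[310,100]+.5)*6-.5).round().tolist())
print("flask top cam",((proj(t,b)-[165,195]+.5)*4-.5).round().tolist())
E
```

```text
lamp [[231.0, 203.0], [101.0, 260.0], [270.0, 275.0], [264.0, 422.0], [102.0, 406.0]]
lamp [[222.0, 202.0], [91.0, 259.0], [260.0, 274.0], [254.0, 421.0], [92.0, 405.0]]
flask [[176.0, 88.0], [243.0, 93.0], [250.0, 82.0]]
flask top cam [[245.0, 135.0], [233.0, 85.0], [226.0, 81.0]]
```

The predictions match to about 1 mm, so I descend 0.132.

```bash
python3 -m pendant '[{"dx":0,"dy":0,"dz":0.006,"rx":0,"ry":0,"rz":0,"hand":0.02},{"dx":0,"dy":0,"dz":0.014,"rx":0,"ry":0,"rz":0,"hand":0.02},{"dx":0,"dy":0,"dz":0.014,"rx":0,"ry":0,"rz":0,"hand":0.02},{"dx":0,"dy":0,"dz":0.014,"rx":0,"ry":0,"rz":0,"hand":0.02},{"dx":0,"dy":0,"dz":0.014,"rx":0,"ry":0,"rz":0,"hand":0.02},{"dx":0,"dy":0,"dz":0.014,"rx":0,"ry":0,"rz":0,"hand":0.02},{"dx":0,"dy":0,"dz":0.014,"rx":0,"ry":0,"rz":0,"hand":0.02},{"dx":0,"dy":0,"dz":0.014,"rx":0,"ry":0,"rz":0,"hand":0.02},{"dx":0,"dy":0,"dz":0.014,"rx":0,"ry":0,"rz":0,"hand":0.02},{"dx":0,"dy":0,"dz":0.009,"rx":0,"ry":0,"rz":0,"hand":0.02},{"dx":0,"dy":0,"dz":0.005,"rx":0,"ry":0,"rz":0,"hand":0.02},{"dx":0,"dy":0,"dz":0,"rx":0,"ry":0,"rz":0,"hand":0.02}]'
python3 -m pendant '[{"dx":0,"dy":0,"dz":0,"rx":0,"ry":0,"rz":0,"hand":0.02},{"dx":0,"dy":0,"dz":0,"rx":0,"ry":0,"rz":0,"hand":0.02},{"dx":0,"dy":0,"dz":0,"rx":0,"ry":0,"rz":0,"hand":0.02},{"dx":0,"dy":0,"dz":0,"rx":0,"ry":0,"rz":0,"hand":0.02},{"dx":0,"dy":0,"dz":0,"rx":0,"ry":0,"rz":0,"hand":0.02},{"dx":0,"dy":0,"dz":0,"rx":0,"ry":0,"rz":0,"hand":0.02}]'
python3 rep.py 0.4807 0.2233 0.120 0
python3 - <<'E'
from h import *
from rig import manip
s=manip.get_image("scene");t=manip.get_image("top")
M=np.zeros((600,800,3),np.uint8)
M[:600,:480]=crop(s,310,100,80,100,6); M[:260,480:]=crop(t,165,195,80,65,4)
cv2.imwrite("pics/m5.png",M)
b=place([[-.017,.014,0],[-.017,-.014,0],[-.017,.014,.088],[-.017,-.014,.088],[-.015,-.0165,.084]],.4807,.2232,np.radians(106.7),.071)
print("flask",((proj(s,b)-[310,100]+.5)*6-.5).round().tolist())
E
```

```text
clock: 11.32
position: [0.4806, 0.2228, 0.1192]
ee_rot: [-0.001, 0.597, 0.802, -0.001]
contact_force: [0.1, -0.7, -1.6]
width: 0.0325
gripper_force: 35.0
clock: 11.82
position: [0.4813, 0.2236, 0.1206]
ee_rot: [0.0, 0.597, 0.802, 0.0]
contact_force: [-0.1, 0.1, -1.0]
width: 0.0326
gripper_force: 35.0
11.8167 [0.4813 0.2236 0.1206] yaw 16.71 z [ 0.001  0.    -1.   ] w 0.03260208917213409 34.999576807022095
tool delta [-0.0001 -0.0007  0.0006]
flask [[172.0, 364.0], [234.0, 370.0], [175.0, 185.0], [240.0, 190.0], [246.0, 197.0]]
```

View pics/m5.png

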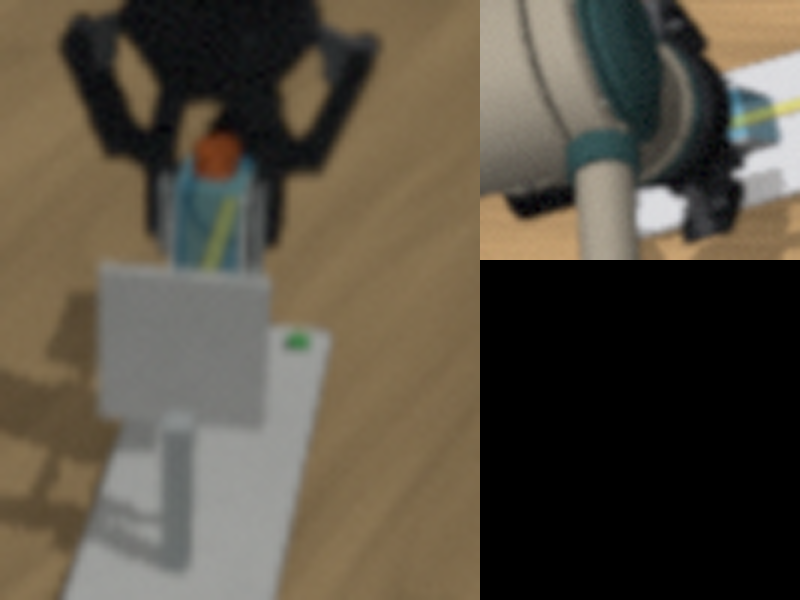

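The flask is upright between the lamp and screen, its top edge is where predicted (crop (175,187) to (245,190)), and the beam runs through it. I hand the job in.

```bash
python3 -c "
from rig import manip
print(manip.sign_off())"
```

```text
the job is handed in; nothing more can be done
None
```

I handed the job in with the flask gripped by its two frosted faces at 35 N, upright and still midway between lamp and screen; it measures within about 2 mm of the beam, and the hand-in call gave no verdict.

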